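# Clear the cups and hold the test-cage gate ajar

## Robot

A 7-joint arm with a two-finger parallel gripper is mounted at the origin on a cart in front of the work surface, level with it; the furniture and walls round the work are solid. World frame = base frame: x ahead of the robot, y to its left, z up, the work surface at z = 0. Lengths are in m, angles in rad, forces in N, time in s.
With the tool pointing down it reaches from about 0.425 to 1.025 m from the base axis. Payload 9.4 kg.
Tool frame: the origin (TCP) lies at the very end of the fingers, on their centre line; the grasp point (between the pads) lies 19 mm behind it; z points along the fingers, y is the line along which they close (so a half turn about z gives the same grasp; the last joint's range is limited). The gripper opens to 85 mm and grips with 20 to 120 N. Pads are 22 mm wide; open, the fingers measure 114 mm over their backs; the gripper's body (76 mm by 85 mm) begins 54 mm behind the grasp point. The pads swing forward as they close: fully open they stand 13 mm farther back than shut.
Start: joints at [-1.356, 0.599, -0.003, 1.599, 0.002, 0.943, -0.08], TCP at [0.209, 0.694, 0.231] pointing down, gripper open.
Joint ranges: [-2.57, 2.57], [-0.35, 1.97], [-1.29, 1.29], [0.11, 2.56], [-1.05, 4.19], [0.11, 1.86], [-2.63, 2.63]. Speed limits (rad/s): [2.22, 2.22, 3.01, 3.01, 3.14, 3.14, 3.14].

## Interface

Orientations are given as a unit quaternion [w, x, y, z].
In Python, from rig import ctrl gives the robot as it stands. The module is installed in compiled form; this text tells all that it offers. Calls block until the motion is done:
- ctrl.move_to(position, orientation): joint-space move of the TCP to a pose.
- ctrl.move_linear(position, attitude=None, v=0.15, threshold=None): straight line of the TCP; attitude=None keeps the orientation; v is the mean speed in m/s. With threshold (N) it stops when the force on the tool has changed by that much, and returns True; else False.
- ctrl.movej(angles): joint-space move.
- ctrl.gripper_to(opening, newtons=None): finger opening in m; newtons is the grip in N (None keeps the last); returns when the fingers have stopped.
- ctrl.pause(seconds).
- ctrl.inverse_kinematics(position, orientation): joint angles nearest the present ones, or None.
- ctrl.observe(): the state.
- ctrl.snapshot(name): name is "scene" or "top" or "wrist"; returns (picture, depth): 480x640x3 uint8, red, green, blue; 480x640 float32, m along the optical axis (not along the pixel's ray), 0 where there is no reading.
- ctrl.get_calibration(name): a dict with "mtx" (3x3 intrinsics, pixels), "cam_to_world" (4x4, takes a point from camera to world coordinates); the wrist camera has in their place "tool_from_camera" (4x4, takes a point from camera to tool coordinates, whose origin is the TCP and whose axes are the flange's). Camera axes: x right, y up, looking along -z (the intrinsics and any distortion apply to the point x, -y, -z); pixel columns grow to the right and rows downward; lengths in m; the calibration is good to about 2 mm. A picture is of the moment at which its call begins: read the wrist's pose just before it. get_calibration takes no time and is no camera call.
A pose or a line that the arm cannot do raises ctrl.PlanningError and nothing moves.
- ctrl.job_done(): hands the job in, once; it reports no verdict.
The state is a dict: "time_s": time; "qpos": joint angles; "joint_vel": joint speeds; "tau": joint torques, N m; "tcp_pos": TCP position; "tool_rot": TCP orientation; "force": force on the tool from outside, world axes, zero at the start; "moment": the same for the moment, N m; "grip_width": finger opening in m.
Only numpy, scipy, OpenCV 4.12 (cv2) and the standard library are available. Lean on these libraries where they do the work, as an engineer would, in place of code of your own. Each camera call takes 0.05 s, during which the arm holds its last target. There are 200 camera calls.

## Task

Two of the three parts cups stand in the swing of the motor test cage's gate: first nest both of them, one after the other, into the third cup that stands clear off to the side, so that all three make one upright stack out of the gate's swing, and let go of it. Then take the red knob of the gate's barrel bolt: the bolt sags behind the bent lip of its keeper, so lift it over the lip while drawing it clear, and swing the spring-loaded gate towards you to about 30 degrees. Finish while still holding it there by the knob, not moving, and leave the blue solder reel and the loose spare motor alone.

Things in the scene. Friction and masses are not known exactly. Their poses are not given: they have to be found in the camera images.
- cup_blue_center (a point): centre (half-way up, on the axis) of the blue plastic parts cup, one of three alike but for colour: open top, 66 mm tall, upright, about 70 g (50 to 100 g). A straight collar 56 mm in diameter runs from 44 to 66 mm above its foot (grip it there, across the diameter); below it a cone narrows from 46 mm to 27 mm at the foot. z axis up
- cup_orange_center (a point): centre (half-way up, on the axis) of the orange plastic parts cup, one of three alike but for colour: open top, 66 mm tall, upright, about 70 g (50 to 100 g). A straight collar 56 mm in diameter runs from 44 to 66 mm above its foot (grip it there, across the diameter); below it a cone narrows from 46 mm to 27 mm at the foot. z axis up
- cup_green_center (a point): centre (half-way up, on the axis) of the green plastic parts cup, one of three alike but for colour: open top, 66 mm tall, upright, about 70 g (50 to 100 g). A straight collar 56 mm in diameter runs from 44 to 66 mm above its foot (grip it there, across the diameter); below it a cone narrows from 46 mm to 27 mm at the foot. z axis up
- cup_blue: the blue cup as a solid; origin at the centre of its foot, 33 mm below its centre. Wall 2 mm; thick floor, the inside bottom lies 23 mm above the foot, so a nested cup stands 23 mm higher than the one it sits in, its collar just above the other's rim, with about 3 mm play all round
- cup_orange: the orange cup as a solid; origin at the centre of its foot, 33 mm below its centre. Wall 2 mm; thick floor, the inside bottom lies 23 mm above the foot, so a nested cup stands 23 mm higher than the one it sits in, its collar just above the other's rim, with about 3 mm play all round
- cup_green: the green cup as a solid; origin at the centre of its foot, 33 mm below its centre. Wall 2 mm; thick floor, the inside bottom lies 23 mm above the foot, so a nested cup stands 23 mm higher than the one it sits in, its collar just above the other's rim, with about 3 mm play all round
- cage: motor test cage, fixed to the bench: 166 mm deep, 252 mm wide, 105 mm tall, clear walls in an aluminium frame. Origin: middle of its underside. Its x axis points from the gate into the cage, away from the robot; its y axis runs along the closed gate from latch post to hinge post. The gate's plane lies at x = -80 mm in this frame
- gate_hinge (a point): a point on the vertical hinge axis of the gate, 100 mm above the bench. The gate is 218 mm wide from here to its free end, which swings out towards the robot
- gate (a joint): gate angle in rad: 0 closed, grows as the free end swings towards the robot (clockwise seen from above), up to 1.2. A spring always pulls it shut: 0.2 N m when closed, 0.46 N m at 0.52 rad. It is free to move only once the bolt is out of the keeper
- bolt_draw (a joint): how far the barrel bolt is drawn along the gate's top rail, in m: near 0 = shot home in the keeper, grows as it is drawn towards the hinge (cage +y while the gate is closed), end stop at 0.045; from 0.025 on its nose is out of the keeper. About 1 N of friction
- bolt_lift (a joint): how far the bolt is lifted in its worn, slotted guides, in m: 0 = sagged to the bottom by its own weight (about 1.3 N), end stop at 0.015. Its hooked nose passes the keeper's lip only while this is above 0.007; without lifting it catches after 3 to 8 mm of draw
- knob_grip (a point): centre of the bolt's red upright round knob, 18 mm diameter, 34 mm tall, axis vertical, free all round above the 142 mm tall guides; moves with the bolt and the gate. This point is 163 mm above the bench when the bolt sags. With the gate shut it lies at a horizontal distance from the hinge axis of 170 mm less the draw
- bolt_knob: the red knob as a solid (fixed to the bolt); origin 63 mm below the knob's centre
- keeper_lip (a point): middle of the top edge of the bent-up lip of the steel keeper on the latch post, 112 mm above the bench; the keeper's two cheeks, reaching 137 mm above the bench, stand before and behind the bolt
- reel: blue solder reel standing flat on the bench, 62 mm diameter, 34 mm tall, bystander
- spare_motor: small loose brushless motor with leads, 70 x 29 mm, 32 mm tall, bystander

How it is judged:
By the outcome, as a careful person would: the job done as asked, in the order asked, and still so for the second after the job is handed in, while the arm keeps its last pose, push and grip.
It also fails if it takes over 58 s, if anything falls off the work surface, if the arm or the gripper's body presses on something with over 40 N, if the wrist force passes 120 N, or if a joint passes its speed limit or range.

## Working session

There is one attempt and no reset: what is moved stays moved. The work goes in short steps, each a Python script; the robot and the scene stay as the last script left them, time stands still between calls to the robot, and variables do not carry over. Pictures are saved under pics/ and viewed, on a budget of 10 in all, crops included, one or two more only if the job needs it, and the job is handed in when it is done.

```bash
mkdir -p pics
cat > h.py <<'E'
import numpy as np, cv2
from rig import ctrl
def save(n,p): cv2.imwrite(f'pics/{n}.png',cv2.cvtColor(p,cv2.COLOR_RGB2BGR))
def cal(name):
    c=ctrl.get_calibration(name); return np.array(c['mtx']),c
def world(name,u,v,d,T=None):
    K,c=cal(name); T=np.array(c['cam_to_world']) if T is None else T
    u,v,d=map(np.asarray,(u,v,d))
    x=(u-K[0,2])/K[0,0]*d; y=(v-K[1,2])/K[1,1]*d
    return np.stack([x,-y,-d,np.ones_like(d)],-1)@T.T[:,:3]
E
python3 - <<'E'
from h import *
for n in ('scene','top'):
    p,d=ctrl.snapshot(n); save(n+'0',p); np.savez(f'{n}0.npz',p=p,d=d); print(n,ctrl.get_calibration(n))
print(ctrl.observe())
E
```

```text
scene {'mtx': array([[446.68899648,   0.        , 320.49545226],
       [  0.        , 446.68899648, 240.58815887],
       [  0.        ,   0.        ,   1.        ]]), 'cam_to_world': array([[ 0.64778455,  0.54316053, -0.53418331,  0.13233463],
       [-0.7618171 ,  0.46474201, -0.45127548, -0.47868048],
       [ 0.0031424 ,  0.69927927,  0.71484168,  0.72325598],
       [ 0.        ,  0.        ,  0.        ,  1.        ]])}
top {'mtx': array([[460.95494333,   0.        , 315.6683872 ],
       [  0.        , 460.95494333, 236.48654336],
       [  0.        ,   0.        ,   1.        ]]), 'cam_to_world': array([[ 0.00413316,  0.9977893 , -0.06632815,  0.53573794],
       [-0.99993675,  0.00343005, -0.0107109 , -0.08544303],
       [-0.01045971,  0.06636822,  0.99774037,  1.01081674],
       [ 0.        ,  0.        ,  0.        ,  1.        ]])}
{'time_s': 0.1, 'qpos': array([-1.35570429,  0.6000826 , -0.00252585,  1.60001932,  0.00181144,
        0.94293806, -0.07981546]), 'joint_vel': array([-0.00049667,  0.00014595,  0.00044163, -0.00162379, -0.00052825,
       -0.00093202,  0.00063934]), 'tau': array([ 5.45789982e-03, -7.77987456e+01,  1.57020539e+00, -2.58625478e+01,
        1.27038787e-02,  5.59819586e-03, -1.83783237e-05]), 'tcp_pos': array([0.20846536, 0.69394736, 0.23048742]), 'tool_rot': array([-2.87097579e-05,  1.45361515e-01,  9.89378344e-01, -7.22229771e-04]), 'force': array([ 0.21438831, -0.3198375 ,  0.3651664 ]), 'moment': array([-0.00311255,  0.02438065,  0.01254725]), 'grip_width': 0.08531018880943742}
```

View pics/scene0.png

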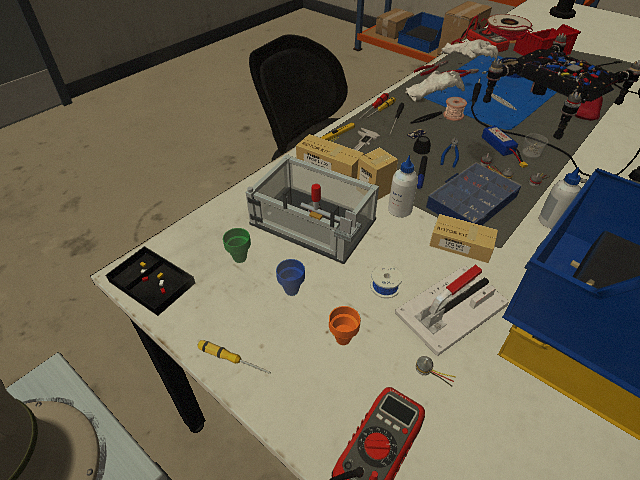

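View pics/top0.png

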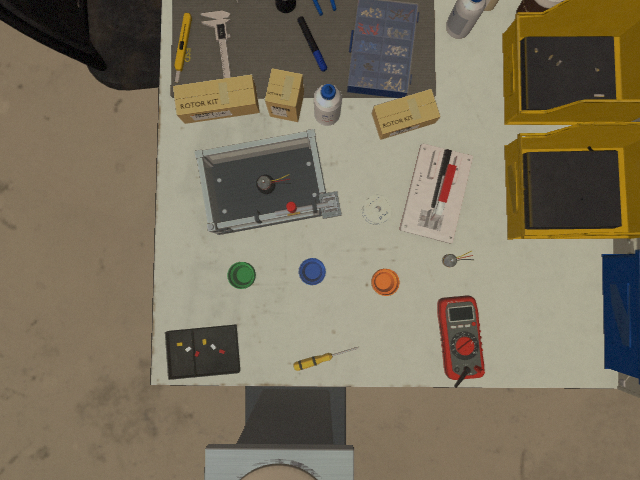

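The scene view shows green (237,245), blue (291,276) and orange (344,325) cups, with the red knob at (316,192). In the top view they are at green (242,275), blue (312,271), orange (385,281), knob (292,207), with the hinge on the left, the keeper at (330,205), the reel at (376,209) and the spare motor at (450,260). Next I'll turn these into positions.

```bash
cat >> h.py <<'E'
def ray(name,u,v,z,T=None):
    K,c=cal(name); T=np.array(c['cam_to_world']) if T is None else T
    d=T[:3,:3]@np.array([(u-K[0,2])/K[0,0],-(v-K[1,2])/K[1,1],-1]); o=T[:3,3]
    return o+d*(z-o[2])/d[2]
HUE={'green':(45,90),'blue':(105,130),'orange':(6,17)}
E
python3 - <<'E'
from h import *
box={'top':{'green':(222,255,262,295),'blue':(292,251,332,291),'orange':(365,261,405,301),'red':(280,196,304,218)},
'scene':{'green':(215,222,258,268),'blue':(268,252,312,300),'orange':(320,300,368,350),'red':(306,180,326,206)}}
for n in ('top','scene'):
    z=np.load(n+'0.npz'); hsv=cv2.cvtColor(z['p'],cv2.COLOR_RGB2HSV); d=z['d']
    for k,(a,b,c,e) in box[n].items():
        h=hsv[b:e,a:c,0].astype(int); s=hsv[b:e,a:c,1]
        m=(s>130)&(((h<6)|(h>172)) if k=='red' else (h>=HUE[k][0])&(h<=HUE[k][1]))
        v,u=np.nonzero(m); P=world(n,u+a,v+b,d[b:e,a:c][m]); 
        zt=.18 if k=='red' else .066
        top=P[np.abs(P[:,2]-zt)<.006]
        hi=P[:,2].max()
        if len(top)>4:
            (cx,cy),r=cv2.minEnclosingCircle(top[:,:2].astype(np.float32))
            print(n,k,len(P),len(top),'zmax',hi.round(4),'circ',round(cx,4),round(cy,4),round(r,4),'bbox',top[:,:2].min(0).round(4),top[:,:2].max(0).round(4))
        else: print(n,k,len(P),len(top),hi)
for n,u,v in (('reel',376,209),('motor',450,260)): print(n,ray('top',u,v,.033))
# cage corners in top: posts
for u,v in ((202,152),(315,134),(213,229),(325,208)): print(ray('top',u,v,.105))
im=cv2.resize(np.load('top0.npz')['p'][120:300,190:400],None,fx=3.8,fy=3.2); save('topcrop',im[:600,:800])
E
```

```text
top green 11 4 0.06488016081637493
top blue 317 16 zmax 0.0673 circ 0.5275 -0.0682 0.0271 bbox [ 0.5013 -0.0927] [ 0.5544 -0.0621]
top orange 592 97 zmax 1.0108 circ 0.5064 -0.2179 0.0281 bbox [ 0.4796 -0.2459] [ 0.5325 -0.1904]
top red 88 72 zmax 1.0108 circ 0.6464 -0.0305 0.0087 bbox [ 0.6389 -0.0388] [ 0.6539 -0.0223]
scene green 95 38 zmax 0.0679 circ 0.5187 0.0783 0.0281 bbox [0.4912 0.0511] [0.5449 0.1037]
scene blue 214 55 zmax 0.7233 circ 0.5267 -0.0692 0.0283 bbox [ 0.4993 -0.0961] [ 0.5532 -0.0432]
scene orange 948 186 zmax 0.7233 circ 0.5047 -0.2193 0.0287 bbox [ 0.477  -0.2469] [ 0.5334 -0.1913]
scene red 158 52 zmax 0.1809 circ 0.6451 -0.0322 0.0093 bbox [ 0.6368 -0.041 ] [ 0.6542 -0.023 ]
reel [ 0.65990354 -0.20331363  0.033     ]
motor [ 0.5519364  -0.35893685  0.033     ]
[0.76444098 0.15222385 0.105     ]
[ 0.80128594 -0.07353395  0.105     ]
[0.61008575 0.12725454 0.105     ]
[ 0.65246749 -0.09393742  0.105     ]
```

View pics/topcrop.png

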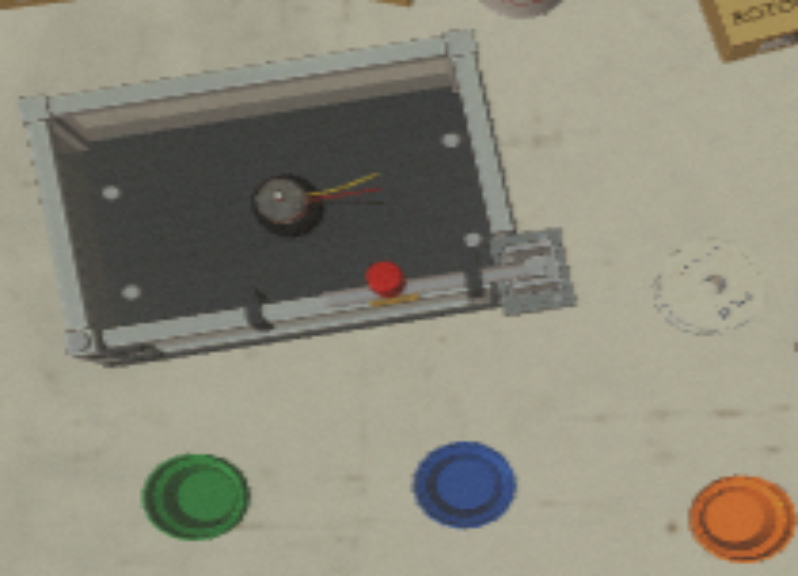

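Blue and green stand within the gate's reach, and orange is clear at about 0.37 m from the hinge. Hinge estimate is (0.616, 0.136), which agrees with the post cap seen in the crop at (80,343). I'll check the cups with the wrist camera from above before grasping.

```bash
cat >> h.py <<'E'
from scipy.spatial.transform import Rotation as R
def down(yaw=0):  # tool z down, closing axis y turned by yaw from world y
    q=(R.from_euler('z',yaw)*R.from_quat([0,1,0,0])).as_quat(); return [q[3],q[0],q[1],q[2]]
def wristT():
    s=ctrl.observe(); w=s['tool_rot']; T=np.eye(4); T[:3,:3]=R.from_quat([w[1],w[2],w[3],w[0]]).as_matrix(); T[:3,3]=s['tcp_pos']
    return T@np.array(ctrl.get_calibration('wrist')['tool_from_camera'])
def cups(p,d,T,zt,names=('green','blue','orange')):
    hsv=cv2.cvtColor(p,cv2.COLOR_RGB2HSV)
    for k in names:
        m=cv2.inRange(hsv,(HUE[k][0],100,25),(HUE[k][1],255,255))>0
        v,u=np.nonzero(m&(d>0)); P=world('wrist',u,v,d[v,u],T)
        q=P[(np.abs(P[:,2]-zt)<.006)&(np.hypot(P[:,0]-.52,P[:,1]+.07)<.25)]
        if len(q)>20:
            lo,hi=np.percentile(q[:,:2],.5,axis=0),np.percentile(q[:,:2],99.5,axis=0)
            (cx,cy),r=cv2.minEnclosingCircle(q[:,:2].astype(np.float32))
            print(k,len(q),'bbox c',((lo+hi)/2).round(4),(hi-lo).round(4),'circ',round(cx,4),round(cy,4),round(r,4))
        else: print(k,len(P),len(q))
def st(*a):
    s=ctrl.observe(); print(*a,'t',round(s['time_s'],2),'tcp',np.round(s['tcp_pos'],4),'F',np.round(s['force'],1),'w',round(s['grip_width'],4))
E
python3 - <<'E'
from h import *
for p in ([.53,-.07,.3],[.52,.08,.05],[.506,-.22,.05]): print([np.round(ctrl.inverse_kinematics(p,down(y)),2) if ctrl.inverse_kinematics(p,down(y)) is not None else None for y in (0,np.pi)])
ctrl.move_to([.5,-.07,.33],down()); ctrl.pause(.2); st()
T=wristT(); p,d=ctrl.snapshot('wrist'); save('w1',p); np.savez('w1.npz',p=p,d=d,T=T)
cups(p,d,T,.066); print(T.round(3))
E
```

```text
[array([-0.23,  0.3 ,  0.34,  1.97, -0.13,  0.89,  1.74]), array([-0.76,  0.52,  1.19,  1.99, -0.57,  1.02, -0.86])]
[array([-0.2 ,  0.65, -0.09,  2.19,  0.17,  0.31,  1.14]), array([-0.52,  0.69,  0.39,  2.21, -0.73,  0.37, -1.09])]
[array([ 0.48,  0.67, -0.26,  2.12,  0.42,  0.4 ,  1.46]), array([ 0.1 ,  0.69,  0.3 ,  2.14, -0.54,  0.38, -0.72])]
t 3.2 tcp [ 0.5001 -0.0696  0.3299] F [ 0.2 -0.5  0.5] w 0.0854
green 230 bbox c [0.5193 0.0756] [0.0543 0.0539] circ 0.5195 0.076 0.0279
blue 336 bbox c [ 0.528  -0.0699] [0.0545 0.0537] circ 0.5282 -0.0701 0.0279
orange 468 bbox c [ 0.507  -0.2203] [0.0545 0.0547] circ 0.5073 -0.2204 0.0281
[[-0.001 -0.951 -0.308  0.422]
 [ 1.    -0.001  0.    -0.07 ]
 [-0.    -0.308  0.951  0.473]
 [ 0.     0.     0.     1.   ]]
```

View pics/w1.png

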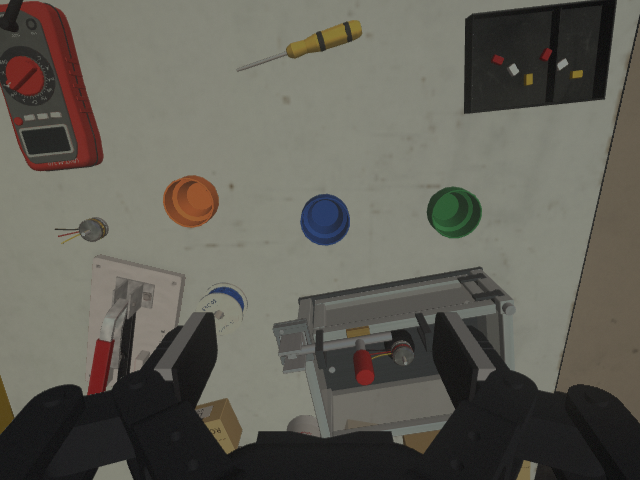

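The wrist view shows orange (190,201), blue (325,219), green (454,211). All radii are 28 mm as given, and the positions agree with the fixed cameras to 2 mm. Next I'll grasp blue and nest it.

```bash
cat >> h.py <<'E'
ZG=.043
def pick(c):
    ctrl.move_to([c[0],c[1],.13],down()); ctrl.move_linear([c[0],c[1],ZG],v=.12); st('at')
    ctrl.gripper_to(.045,30); st('grip'); ctrl.move_linear([c[0],c[1],ZG+.13+.0],v=.15); st('lifted')
def nest(c,base):   # base = height of the foot when seated
    ctrl.move_linear([c[0],c[1],ZG+.13],v=.2); ctrl.move_linear([c[0],c[1],ZG+base+.012],v=.12); st('above')
    hit=ctrl.move_linear([c[0],c[1],ZG+base-.004],v=.02,threshold=4); st('hit',hit)
E
python3 - <<'E'
from h import *
pick((.5281,-.0700)); nest((.5072,-.2204),.023)
T=wristT(); p,d=ctrl.snapshot('wrist'); s,_=ctrl.snapshot('scene'); save('n1',np.hstack([cv2.resize(p,(400,300)),cv2.resize(s[200:440,200:520],(400,300))]))
E
```

```text
at t 4.95 tcp [ 0.5285 -0.0701  0.0437] F [-0.1  0.8 -0.2] w 0.0853
grip t 5.34 tcp [ 0.5287 -0.0699  0.0439] F [-0.6  0.8  8.3] w 0.0554
lifted t 6.36 tcp [ 0.5277 -0.0698  0.1723] F [-0.1  1.  -0.7] w 0.0553
above t 8.21 tcp [ 0.5075 -0.2205  0.0785] F [-0.  -0.6 -0.3] w 0.0553
hit True t 8.79 tcp [ 0.5075 -0.2205  0.067 ] F [-1.2 -0.1  6. ] w 0.0555
```

View pics/n1.png

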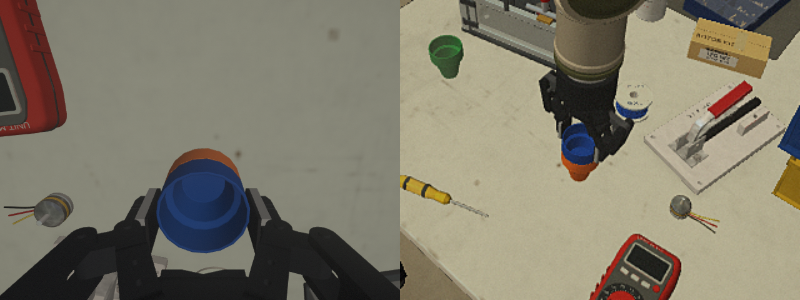

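Contact came at the seated height (0.067 against 0.066 expected), and blue sits inside orange at (200,205) in the left half. I'll release it, retreat, and nest green the same way.

Run:
```python
from h import *
ctrl.gripper_to(.085); ctrl.move_linear([.5072,-.2204,.2],v=.2)
ctrl.move_to([.47,-.07,.3],down()); ctrl.pause(.1)
T=wristT(); p,d=ctrl.snapshot('wrist'); cups(p,d,T,.089,('blue',)); cups(p,d,T,.066,('green','orange')); save('n2',p)
st()
```

```text
blue 612 bbox c [ 0.507  -0.2202] [0.0548 0.0548] circ 0.5069 -0.2207 0.0283
green 276 bbox c [0.5194 0.0757] [0.0543 0.0541] circ 0.5198 0.0761 0.028
orange 157 bbox c [ 0.5012 -0.2097] [0.0433 0.0337] circ 0.5019 -0.2131 0.0262
t 11.03 tcp [ 0.47   -0.0713  0.299 ] F [ 0.1 -0.5  0.3] w 0.0852
```

Blue's rim is at the expected 89 mm height, on orange's axis. Now green.

Run:
```python
from h import *
pick((.5194,.0757)); nest((.5070,-.2203),.046)
ctrl.gripper_to(.085); st('open'); ctrl.move_linear([.5070,-.2203,.22],v=.2)
ctrl.move_to([.45,-.12,.33],down()); ctrl.pause(.1)
T=wristT(); p,d=ctrl.snapshot('wrist'); cups(p,d,T,.112,('green',)); cups(p,d,T,.089,('blue',))
hsv=cv2.cvtColor(p,cv2.COLOR_RGB2HSV)
m=((hsv[...,0]<6)|(hsv[...,0]>172))&(hsv[...,1]>130)&(d>0); v,u=np.nonzero(m); P=world('wrist',u,v,d[v,u],T)
q=P[(P[:,2]>.143)&(P[:,2]<.19)&(np.hypot(P[:,0]-.646,P[:,1]+.03)<.04)]; print('knob',len(q),q.min(0).round(4) if len(q) else '',q.max(0).round(4) if len(q) else '')
t=q[np.abs(q[:,2]-.18)<.004] if len(q) else q
if len(t)>5: print(cv2.minEnclosingCircle(t[:,:2].astype(np.float32)))
save('n3',np.hstack([cv2.resize(p,(400,300)),cv2.resize(ctrl.snapshot('scene')[0][150:390,200:520],(400,300))])); st()
for y in (-100,-80,-70,80,90,100):   # closing axis options for the knob
    print(y,[None if (s:=ctrl.inverse_kinematics(pp,down(np.radians(y+dy)))) is None else np.round(s,2) for pp,dy in (([.646,-.031,.15],0),([.56,0,.16],-30))])
```

```text
at t 12.82 tcp [0.5198 0.0755 0.0437] F [-0.4  0.6  0.5] w 0.085
grip t 13.21 tcp [0.5198 0.0759 0.0439] F [-0.6  0.   7.9] w 0.0541
lifted t 14.22 tcp [0.5189 0.0758 0.1724] F [-0.5  0.1 -0.5] w 0.0538
above t 16.61 tcp [ 0.5073 -0.2203  0.1013] F [-0.   0.1  0.5] w 0.0541
hit True t 17.2 tcp [ 0.5074 -0.2204  0.0897] F [-0.3 -0.   6.3] w 0.0539
open t 17.62 tcp [ 0.5067 -0.2202  0.0892] F [-0.2 -0.1 -0.5] w 0.0845
green 441 bbox c [ 0.5069 -0.2199] [0.0545 0.0538] circ 0.5076 -0.2197 0.0284
blue 102 bbox c [ 0.4953 -0.2138] [0.0311 0.0416] circ 0.4979 -0.2147 0.0254
knob 599 [ 0.6374 -0.0419  0.1464] [ 0.6556 -0.0248  0.1817]
((0.6468566060066223, -0.03310149163007736), 0.00880465842783451)
t 19.3 tcp [ 0.4501 -0.1209  0.3287] F [-0.  -0.3  0.2] w 0.0849
-100 [array([-0.43,  0.68,  0.62,  1.88, -0.56,  0.76,  0.33]), array([-0.58,  0.6 ,  0.72,  2.08, -0.62,  0.69, -0.14])]
-80 [array([-0.39,  0.66,  0.55,  1.88, -0.49,  0.74,  0.62]), array([-0.52,  0.57,  0.63,  2.07, -0.55,  0.66,  0.12])]
-70 [array([-0.36,  0.65,  0.51,  1.88, -0.46,  0.73,  0.75]), array([-0.49,  0.56,  0.58,  2.07, -0.51,  0.65,  0.26])]
80 [array([ 0.21,  0.62, -0.39,  1.84,  0.33,  0.74,  2.61]), array([-0.23,  0.5 ,  0.19,  2.06, -0.16,  0.6 ,  2.51])]
90 [array([ 0.34,  0.66, -0.6 ,  1.83,  0.5 ,  0.8 ,  2.63]), array([-0.18,  0.5 ,  0.12,  2.05, -0.1 ,  0.59,  2.62])]
100 [array([ 0.49,  0.74, -0.85,  1.82,  0.7 ,  0.91,  2.63]), array([-0.03,  0.5 , -0.1 ,  2.04,  0.08,  0.6 ,  2.61])]
```

View pics/n3.png

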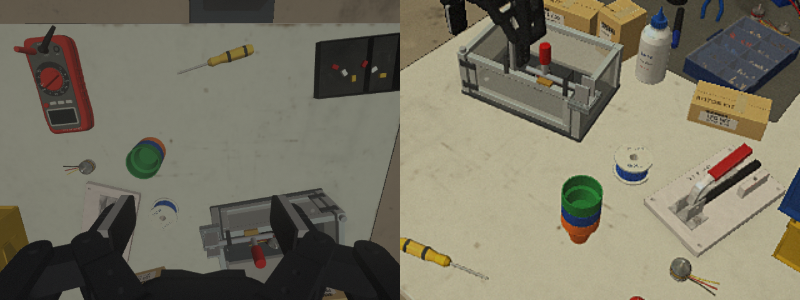

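All three cups are stacked upright, with green's rim at 112 mm on the same axis (right half, around (580,205)), and reel and motor untouched. The knob is at (0.6466, -0.0330) with its top at 0.18. I'll grip it with the fingers closing across the gate, then lift and draw.

Run:
```python
from h import *
k=np.array([.6466,-.0330]); a=np.radians(80); g=np.array([-np.cos(a),np.sin(a)])
ctrl.gripper_to(.06); ctrl.move_to([*k,.25],down(-a)); ctrl.move_linear([*k,.148],v=.12); st('at')
ctrl.gripper_to(.0,50); st('grip'); 
ctrl.move_linear([*k,.159],v=.04); st('lift')
p=k+g*.012; ctrl.move_linear([*p,.160],v=.04,threshold=15); st('draw12')
p=k+g*.037; r=ctrl.move_linear([*p,.160],v=.05,threshold=20); st('draw37',r)
im,d=ctrl.snapshot('scene'); t,_=ctrl.snapshot('top')
save('b1',np.hstack([cv2.resize(im[150:300,220:420],(400,300)),cv2.resize(t[120:270,180:380],(400,300))]))
```

```text
at t 21.86 tcp [ 0.647  -0.0332  0.1487] F [0.  0.4 0.4] w 0.0602
grip t 22.32 tcp [ 0.6472 -0.0329  0.1486] F [0.5 0.7 4.1] w 0.0165
lift t 22.74 tcp [ 0.6467 -0.0329  0.1592] F [ 1.9 -0.3 -1.1] w 0.0168
draw12 t 23.19 tcp [ 0.6444 -0.0202  0.1599] F [ 0.6  1.  -1.2] w 0.0171
draw37 False t 23.84 tcp [0.64   0.0041 0.1599] F [ 1.6  1.2 -1.9] w 0.0167
```

View pics/b1.png

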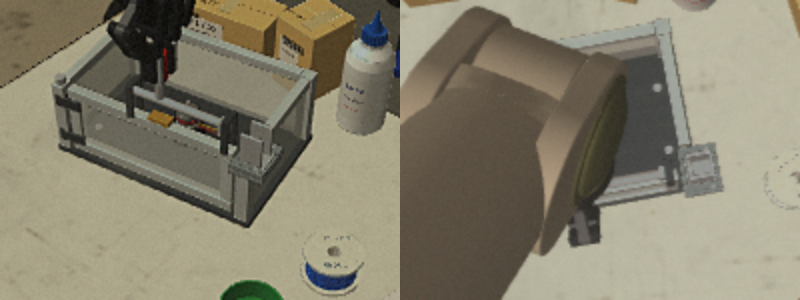

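The bolt nose is out of the keeper (left half, around (230,130)), with only about 1–2 N of force along the way. Now I'll swing along the hinge arc.

Run:
```python
from h import *
k=np.array([.6466,-.0330]); a=np.radians(80); g=np.array([-np.cos(a),np.sin(a)]); h=k+.17*g; print('hinge',h.round(4))
s=ctrl.observe(); v0=np.array(s['tcp_pos'][:2])-h; print('r',np.hypot(*v0).round(4))
for th in range(5,31,5):
    t=np.radians(th); c,sn=np.cos(t),np.sin(t); p=h+np.array([c*v0[0]+sn*v0[1],-sn*v0[0]+c*v0[1]])
    r=ctrl.move_linear([*p,.160],down(-a-t),v=.05,threshold=20); st(th,r)
    if r: break
ctrl.pause(.5); st('rest')
im,d=ctrl.snapshot('scene'); t,_=ctrl.snapshot('top')
save('s1',np.hstack([cv2.resize(im[150:300,200:400],(400,300)),cv2.resize(t[120:270,180:380],(400,300))])); save('s1full',im); np.savez('s1.npz',p=im,d=d)
```

```text
hinge [0.6171 0.1344]
r 0.1328
5 False t 24.32 tcp [0.629  0.0019 0.1602] F [ 1.9 -0.1 -1.9] w 0.0169
10 False t 24.71 tcp [0.6176 0.0014 0.1602] F [ 2.9 -0.2 -1.5] w 0.0163
15 False t 25.09 tcp [0.6061 0.0019 0.1602] F [ 3.1 -1.6 -1. ] w 0.0166
20 False t 25.48 tcp [0.5946 0.0035 0.1601] F [ 3.6 -1.8 -1.9] w 0.0166
25 False t 25.86 tcp [0.5833 0.006  0.1601] F [ 4.3 -2.5 -0.5] w 0.0166
30 False t 26.24 tcp [0.5722 0.0094 0.1601] F [ 3.9 -1.4 -0.6] w 0.0167
rest t 26.74 tcp [0.5718 0.0095 0.16  ] F [ 4.2 -2.1 -1.2] w 0.017
```

View pics/s1.png

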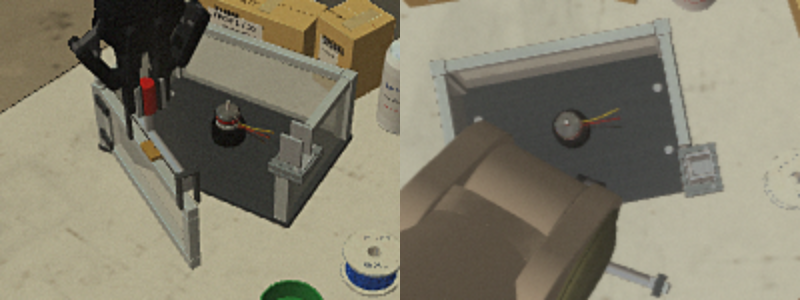

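The gate is open and the knob is held in the fingers. The gate's free end is at (663,282) in the crop, which is top pixel (311,261). I'll check its angle and the stack.

Run:
```python
from h import *
h=np.array([.6171,.1344])
e=ray('top',311,261,.105)[:2]-h; print('end',np.hypot(*e).round(3),'angle',-80-np.degrees(np.arctan2(e[1],e[0])))
z=np.load('s1.npz'); hsv=cv2.cvtColor(z['p'],cv2.COLOR_RGB2HSV); m=cv2.inRange(hsv,(45,100,25),(90,255,255))>0; m[:250]=0
v,u=np.nonzero(m&(z['d']>0)); P=world('scene',u,v,z['d'][v,u]); q=P[np.abs(P[:,2]-.112)<.006]; print(len(q),P[:,2].max(),cv2.minEnclosingCircle(q[:,:2].astype(np.float32)) if len(q) else '')
s=ctrl.observe(); print(np.abs(s['joint_vel']).max(),s['grip_width'],s['tcp_pos'],s['time_s'])
```

```text
end 0.213 angle 29.03417435817491
192 0.11546327862464045 ((0.2791968286037445, -0.14612548053264618), 0.2658136188983917)
0.0016636701043156283 0.016526503414531317 [0.57175451 0.00953862 0.16002507] 26.8417
```

Run:
```python
from h import *
p,d=ctrl.snapshot('scene'); hsv=cv2.cvtColor(p,cv2.COLOR_RGB2HSV); m=cv2.inRange(hsv,(45,100,25),(90,255,255))>0
v,u=np.nonzero(m&(d>0)); P=world('scene',u,v,d[v,u]); q=P[(np.abs(P[:,2]-.112)<.006)&(np.hypot(P[:,0]-.507,P[:,1]+.22)<.06)]
c=cv2.minEnclosingCircle(q[:,:2].astype(np.float32)); print(len(q),c); st()
if np.hypot(c[0][0]-.507,c[0][1]+.22)<.006: ctrl.job_done(); print('done')
```

```text
190 ((0.5052343606948853, -0.21936587989330292), 0.02854296937584877)
t 26.89 tcp [0.5717 0.0096 0.16  ] F [ 4.4 -3.1 -1.3] w 0.0162
the job is handed in; nothing more can be done
done
```

I nested the blue cup and then the green one into the orange cup and let go of the stack. I then lifted the bolt about 11 mm, drew it about 37 mm and swung the gate open. The job was handed in at 26.9 s with the knob still held.

**Last checks:**
- **Stack:** it stands upright at about (0.506, -0.220), clear of the gate's swing. The green rim is at the expected 112 mm, within 2 mm of where orange stood.
- **Gate:** the hinge arc I drove was 30°, and the free end in the top picture gives about 29°.
- **Hold:** the arm is at rest with about 5 N of spring load. The gripper reads 16–17 mm on the 18 mm knob, much as open widths read on the cups (54–55 mm on the 56 mm collars).
- **Bystanders:** the arm did not go near the reel or the spare motor. I did not measure their positions again at the end.

One check failed at first: a circle fit of the stack gave nonsense because stray green pixels elsewhere in the picture got in. Limited to the stack's area, the fit agreed with the earlier measurement.

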